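# Close and lock the casting box

## Robot

A 6-joint arm with a two-finger parallel gripper is mounted at the origin on the work surface. World frame = base frame: x ahead of the robot, y to its left, z up, the work surface at z = 0. Lengths are in m, angles in rad, forces in N, time in s.
With the tool pointing down it reaches from about 0.25 to 0.725 m from the base axis. Payload 4 kg.
Tool frame: the origin (TCP) lies between the finger pads; the fingertips stand 11 mm ahead of it and the grasp point (between the pads) lies 8 mm behind it (tcp_to_tips is the z of the fingertips in the tool frame, in m); z points along the fingers, y is the direction in which the jaws open and shut (so a half turn about z gives the same grasp; the last joint's range is limited). The gripper opens to 85 mm and grips with 20 to 120 N. Pads are 22 mm wide; open, the fingers measure 114 mm over their backs; the gripper's body (76 mm by 85 mm) begins 54 mm behind the grasp point. The pads swing forward as they close: fully open they stand 13 mm farther back than shut.
Start: joints at [1.284, 0.241, 0.005, 1.335, 0, 1.571], TCP at [0.141, 0.48, 0.242] pointing down, gripper open.
Joint ranges: [-2.72, 2.72], [-1.05, 1.87], [-1.09, 1.28], [-1.99, 2.15], [-1.42, 1.44], [-3.14, 3.14]. Speed limits (rad/s): [2.79, 2.79, 3.14, 3.14, 3.14, 3.14].

## Interface

Orientations are given as a unit quaternion [x, y, z, w].
In Python, from workcell import * gives the robot as it stands.
- The arm moves only by the tool move_arm, never from a script. Its argument "moves" is a list that holds one entry, the list of rows, each a list of 7 numbers: the shift along the world's x, y, z in units of 500 mm (1.0 is 500 mm), then the turn, a rotation vector about the world's x, y, z in units of 30 degrees (1.0 is 30 degrees), then the closure, from -1 (fully open) to 1 (shut), so that 0 is half open. A call has 1 to 8 rows; each row shifts and turns the pose as measured when the row begins; what a row does not reach is not made up. A row lasts 1/12 s, in which the tool goes at most 41.7 mm and 7.16 degrees, less where a joint would pass 70% of its speed; a pose out of reach is approached as far as the arm can. A call with a number of a shift or a turn outside -1 to 1 is refused whole. A call with a gripper value outside its range is refused whole. The fingers move at their own pace and stop on an object; the grip force is fixed at half the most. Time passes only in rows, so rows that do not move let the fingers close. It gives the time, the measured TCP pose, the force and the opening at its end, in the units of the state.
- get_obs(): the state, without advancing time (a new reading comes with each control period).
- camera(name): name is "side" or "top"; returns a dict with "pixels" (384x512x3 uint8, red, green, blue), "range_z" (384x512 float32, m along the optical axis (not along the pixel's ray), 0 where there is no reading), "fx", "fy", "cx", "cy" (pixels), "extrinsics" (4x4, takes a point from camera to world coordinates). Camera axes: x right, y down, z forward; pixel columns grow to the right and rows downward; lengths in m; the calibration is good to about 2 mm. A picture is of the moment at which its call begins.
- job_done(): hands the job in, once; it reports no verdict.
The state is a dict: "clock": time; "joint_pos": joint angles; "joint_vel": joint speeds; "tau": joint torques, N m; "eef_pos": TCP position; "tool_rot": TCP orientation; "ft_force": force on the tool from outside, world axes, zero at the start; "ft_torque": the same for the moment, N m; "grip_width": finger opening in m.
Only numpy, scipy, OpenCV 4.12 (cv2) and the standard library are available. Lean on these libraries where they do the work, as an engineer would, in place of code of your own. Each camera call takes 0.05 s, during which the arm holds its last target.

## Task

Get the plywood casting box ready for a pour: push its hinged gate shut until the sprung latch snaps in behind the strike, then pull the spring collar up, turn it anticlockwise (seen from above) until its steel arm lies over the gate, and let it down so that the arm drops fully home between the two keeper plates on the gate. Leave the model inside the box and the things around it where they stand.

Things in the scene. Friction and masses are not known exactly. Their poses are not given: they have to be found in the camera images.
- casting_box: Casting box fixed to the bench: plywood base 200 (x) by 240 (y) by 14 mm, 14 mm walls left, right and far side, 105 mm high, open top; the side towards the robot (-x) is the hinged gate. Origin: centre of the underside, on the bench; z up, x from gate to far wall; yaw varies by 0.4 rad either way. Gate's hinge line: vertical at (-85, +95) mm here; collar's axis: vertical at (-85, -140) mm.
- post_top (a point): Top of the collar's fixed post, 197 mm above the bench: post 16 mm thick with a nut 26 mm across at the top and a spring round it below. It stands on an aluminium column 70 (x) by 60 (y) mm, 108 mm high, at the box's right front corner; the strike is a steel lip 36 mm high on the column's side facing the gate's free edge. Axes as casting_box.
- gate (a joint): Gate hinge angle in rad: 0 = shut (end stop), positive = opened towards the robot (opening turns the gate clockwise, seen from above, about the hinge line). Light friction, stays where left. Starts at 0.5 to 0.9.
- gate_face (a point): Clear flat place to push on the gate's outer face (towards the robot), 115 mm from the hinge line, 90 mm above the bench. Gate: plywood 18 mm thick, mid-plane through the hinge line, 190 mm from there to its free edge, 16 to 110 mm above the bench. A latch case 12 mm thick covers the outer face from 148 to 186 mm from the hinge. Frame turns with the gate: x into the box, y to the hinge, z up.
- gate_hinge (a point): Point on the hinge line at the height of the gate's upper edge (110 mm above the bench). Turns with the gate, axes as gate_face.
- latch (a joint): Sprung bolt in the gate's free edge, in m: 0 = fully out (12 mm beyond the edge), 0.011 = pushed in. Its bevel rides over the strike during the last 0.1 rad of closing (about 5 to 10 N pushed at gate_face) and it snaps out behind the strike within about 0.007 rad of shut. It then holds the gate and cannot be undone from outside.
- keeper (a point): Middle of the slot on the gate's upper edge into which the collar's arm drops, at the edge's height (110 mm above the bench), 173 mm from the hinge line. Two upright steel plates, 5 mm thick, 26 mm long along the gate, 22 mm apart inside, one at each face of the gate, rise to 124.5 mm with rounded tops. Turns with the gate.
- collar_grip (a point): Point on the collar's axis at gripping height, 36 mm above the collar's lower end; 148 mm above the bench when down, moves with the collar. The collar is an upright knurled steel sleeve, 40 mm in diameter, 52 mm high, round the post. A flat arm sticks out at its lower end (top of the arm 12 mm above that end): keep fingers above it. Grip in any direction from above. Its y axis points along the arm.
- dog_tip (a point): Outer end of the collar's steel arm, 78 mm from the axis, at mid thickness (117.5 mm above the bench when down). The arm is 14 mm wide and 12 mm thick.
- collar_lift (a joint): Height of the collar above its lowest position, in m: 0 = fully down, 0.022 = top stop. Spring and weight press it down with about 6 N at the bottom, 9 N at the top. Lower than 0.012 its arm cannot pass a raised ledge on the column or the keeper plates; from 0.014 up it turns freely.
- collar (a joint): Turn of the collar in rad: 0 = arm over the gate, in line with the slot of the shut gate; positive = arm swung clockwise, seen from above, towards the box's right wall. Parked at 1.12 to 1.42 at the start. End stops at -0.04 and 1.55; the arm fits the slot within about 0.07 of 0. Light friction.
- pattern: Plaster model being cast, a turned shape 68 mm wide and 64 mm high, standing loose inside the box: not to be disturbed. Origin: centre of its foot.
- cone: Plaster cone 84 mm wide, 150 mm high, standing left of the box. Origin: centre of its foot. Bystander.
- bowl: White mixing bowl, 130 mm across, 60 mm high. Origin: centre of its foot. Bystander.
- bottle: Grey bottle, 60 mm in diameter, 150 mm high, to the right in front of the box. Origin: centre of its foot. Bystander.
- prism: Six-sided plaster block, 70 mm wide, 90 mm high. Origin: centre of its foot. Bystander.
- spatula: Spatula 280 mm long lying on the bench. Bystander.

How it is judged:
On the way, in this order (a step that is already met when the one before it is completed fails the run):
1. the gate is shut and its latch has snapped in while the collar is still parked (value of joint gate below 0.03 rad and value of joint latch below 0.003 m and value of joint collar above 0.9 rad), for 0.1 s.
2. the collar is pulled up clear of the ledge, with the gate shut (value of joint gate below 0.03 rad and value of joint latch below 0.003 m and value of joint collar_lift above 0.012 m), for 0.1 s.
3. the arm is turned over the gate while the collar is up (value of joint gate below 0.03 rad and value of joint latch below 0.003 m and value of joint collar below 0.15 rad and value of joint collar_lift above 0.006 m).
At the end, for the whole second after the job is handed in: Gate shut (within 0.03 rad), latch out (within 3 mm); collar arm over the gate (within 0.12 rad), collar fully down (within 3 mm); model within 20 mm and bystanders within 40 mm of their places; model, cone and bottle upright (value of joint gate below 0.03 rad and value of joint each of latch, collar_lift below 0.003 m and value of joint collar between -0.12 and 0.12 rad and not (distance of pattern from where it was at the start of the episode above 0.02 m) and not (distance of cone from where it was at the start of the episode above 0.04 m) and not (distance of bowl from where it was at the start of the episode above 0.04 m) and not (distance of bottle from where it was at the start of the episode above 0.04 m) and not (distance of prism from where it was at the start of the episode above 0.04 m) and not (distance of spatula from where it was at the start of the episode above 0.04 m) and angle between each of pattern, cone, bottle's own z axis and vertical below 0.3 rad); the robot touches nothing.
It fails at once if the model or a bystander is shoved away from its place (model 20 mm, others 40 mm) (distance of pattern from where it was at the start of the episode above 0.02 m or distance of any of cone, bowl, bottle, prism, spatula from where it was at the start of the episode above 0.04 m).
It also fails if it takes over 64 s, if anything falls off the work surface, if the arm or the gripper's body presses on something with over 40 N, if the wrist force passes 120 N, or if a joint passes its speed limit or range.

## Working session

There is one attempt and no reset: what is moved stays moved. The work goes in short steps, Python scripts to look and compute and a tool call to move; the robot and the scene stay as the last step left them, time stands still between calls to the robot, and variables do not carry over. Pictures are saved under pics/ and viewed, and the job is handed in when it is done.

Besides the shell and the picture viewer there is one more tool, called after "Call:" by a JSON object that holds its "op" and its "data", one argument or row to a line. move_arm: Moves the arm, as the interface text tells. Shifts and turns lie within -1 to 1; 1 stands for 500 mm of shift or 30 degrees of turn. Its arguments: {"type":"object","properties":{"moves":{"type":"array","items":{"type":"array","items":{"type":"array","items":{"type":"number"}}}}},"required":["moves"]}

```bash
ls; mkdir -p pics; cat > h.py <<'E'
from workcell import *
import numpy as np, cv2
def shot(n,f):
    c=camera(n); cv2.imwrite('pics/'+f,cv2.cvtColor(c['pixels'],cv2.COLOR_RGB2BGR)); return c
def pts(c):
    z=c['range_z']; v,u=np.mgrid[:z.shape[0],:z.shape[1]]
    P=np.stack([(u-c['cx'])/c['fx']*z,(v-c['cy'])/c['fy']*z,z],-1)
    E=np.array(c['extrinsics']); return P@E[:3,:3].T+E[:3,3]
E
python3 - <<'E'
from h import *
for n in('top','side'):
    c=shot(n,n+'0.png'); np.savez(n+'0.npz',**c); print(n,c['fx'],c['cx'],c['cy'],np.round(c['extrinsics'],3).tolist())
print(get_obs())
E
```

```text
pics
top 374.0428246599022 250.92284884328134 195.19992326308315 [[0.014, -0.999, 0.045, 0.465], [-1.0, -0.014, 0.002, -0.025], [-0.001, -0.045, -0.999, 1.26], [0.0, 0.0, 0.0, 1.0]]
side 387.604883615948 258.7190738652858 187.12817164815746 [[0.773, -0.419, 0.477, -0.037], [-0.634, -0.492, 0.596, -0.749], [-0.016, -0.763, -0.646, 0.935], [0.0, 0.0, 0.0, 1.0]]
{'clock': 0.1, 'joint_pos': array([1.28401757e+00, 2.41339284e-01, 3.87615116e-03, 1.33520407e+00,
       1.23381540e-05, 1.57078352e+00]), 'joint_vel': array([ 2.20309704e-03, -3.49538941e-03,  2.54352190e-03, -1.43390822e-03,
       -7.76590244e-05,  4.88000481e-04]), 'tau': array([-8.92145108e-04, -3.73137009e+01,  2.53009629e+01,  1.08558917e-02,
       -5.27814200e-05, -2.25194754e-06]), 'eef_pos': array([0.14127625, 0.47906461, 0.2415077 ]), 'tool_rot': array([ 1.42892128e-01,  9.89737826e-01, -9.24954688e-04, -1.39784284e-04]), 'ft_force': array([-0.32482126,  0.13875055, -0.28913745]), 'ft_torque': array([-0.03540996,  0.02162484,  0.02116702]), 'grip_width': 0.0855072137991265}
```

View pics/top0.png

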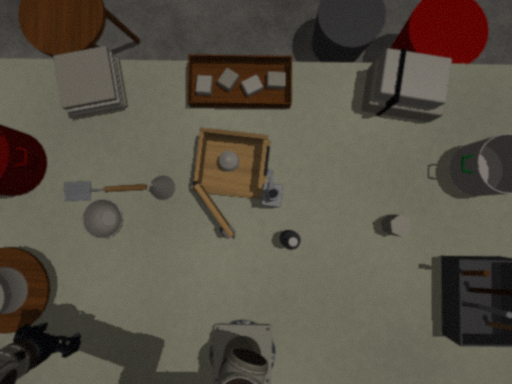

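View pics/side0.png

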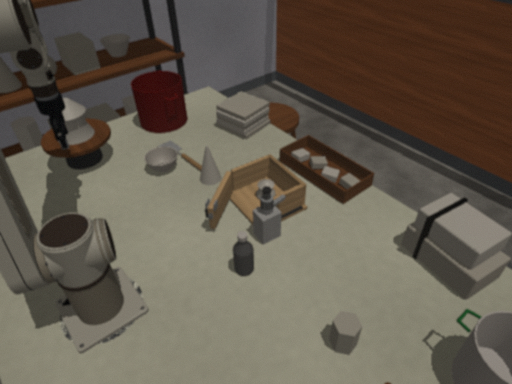

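The top view shows the box around (232,163), the gate running from (197,186) to (232,235), the column and collar at (272,193), and the bottle at (290,240). Next I'll zoom in and measure.

```bash
python3 - <<'E'
from h import *
c=dict(np.load('top0.npz')); P=pts(c)
im=cv2.cvtColor(c['pixels'],cv2.COLOR_RGB2BGR)
cv2.imwrite('pics/topcrop.png',cv2.resize(cv2.convertScaleAbs(im[115:255,180:310],alpha=1.5),None,fx=4.2,fy=4.2,interpolation=cv2.INTER_CUBIC))
s=dict(np.load('side0.npz'));Q=pts(s)
im=cv2.cvtColor(s['pixels'],cv2.COLOR_RGB2BGR)
cv2.imwrite('pics/sidecrop.png',cv2.resize(cv2.convertScaleAbs(im[145:285,190:320],alpha=1.5),None,fx=4.2,fy=4.2,interpolation=cv2.INTER_CUBIC))
# points by height band in both views
for nm,X,(a,b,d,e) in(('top',P,(115,255,180,310)),('side',Q,(140,285,190,320))):
    R=X[a:b,d:e].reshape(-1,3)
    for lo,hi in((.098,.103),(.103,.107),(.107,.113),(.113,.128),(.15,.175),(.185,.21)):
        m=R[(R[:,2]>lo)&(R[:,2]<hi)]; print(nm,lo,len(m),np.round(m.mean(0),3) if len(m) else '')
# gate top: wood at z~.11 and top plane
    w=R[(R[:,2]>.095)&(R[:,2]<.135)]
    np.save(nm+'band.npy',w)
    # rasterise
    img=np.zeros((560,640),np.uint8)+0
    for x,y,z in R:
        if z>.09:
            r=int((0.72-x)*1400);q=int((0.2-y)*1400)
            if 0<=r<560 and 0<=q<640: cv2.circle(img,(q,r),2,int(min(255,(z-.08)*2000)),-1)
    cv2.imwrite(f'pics/{nm}map.png',img)
E
```

```text
top 0.098 280 [0.598 0.006 0.101]
top 0.103 639 [0.608 0.016 0.105]
top 0.107 617 [0.509 0.023 0.109]
top 0.113 184 [ 0.502 -0.039  0.12 ]
top 0.15 113 [ 0.48  -0.101  0.16 ]
top 0.185 64 [ 0.52  -0.085  0.197]
side 0.098 274 [0.564 0.006 0.101]
side 0.103 428 [0.591 0.007 0.105]
side 0.107 440 [0.487 0.007 0.109]
side 0.113 250 [ 0.483 -0.038  0.12 ]
side 0.15 153 [ 0.485 -0.101  0.159]
side 0.185 61 [ 0.517 -0.089  0.195]
```

View pics/topcrop.png

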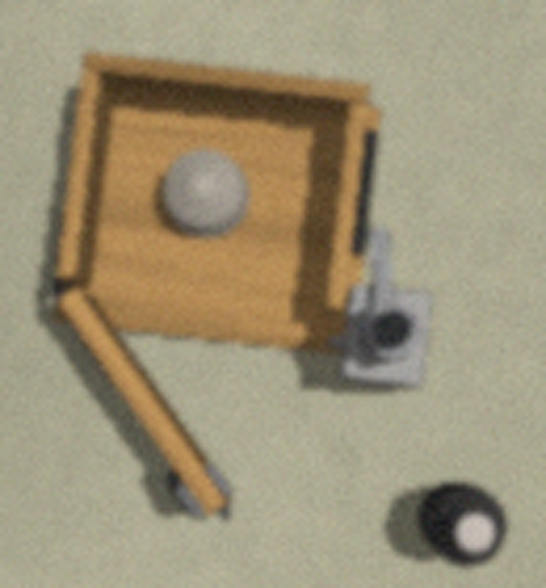

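View pics/sidecrop.png

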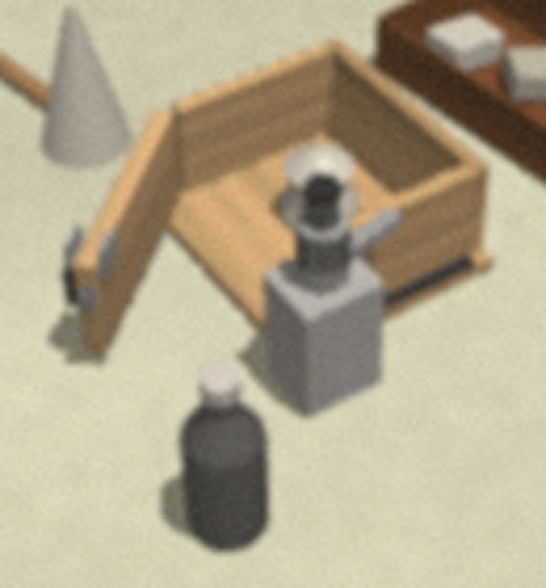

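View pics/topmap.png

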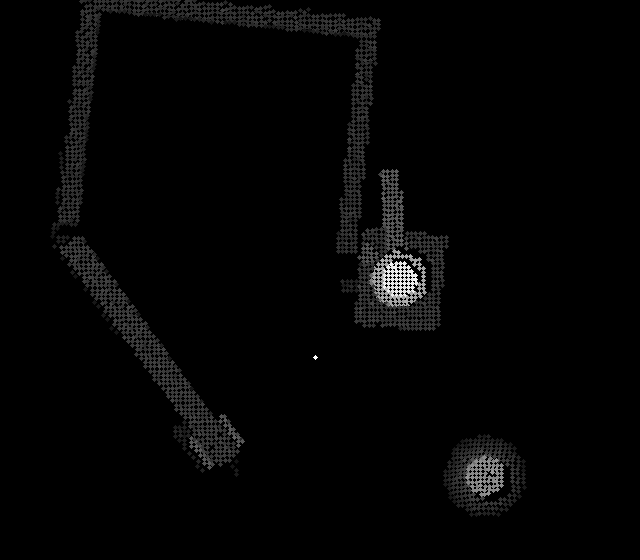

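```bash
python3 - <<'E'
from h import *
for nm in('top','side'):
    c=dict(np.load(nm+'0.npz'));R=pts(c)
    R=(R[115:255,180:310] if nm=='top' else R[140:285,190:320]).reshape(-1,3)
    def fit(m):
        l=cv2.fitLine(R[m][:,:2].astype(np.float32),cv2.DIST_HUBER,0,.001,.001).ravel(); return l,m.sum()
    x,y,z=R.T
    post=R[(z>.192)&(z<.203)&(abs(x-.52)<.03)&(abs(y+.086)<.03)]
    print(nm,'post',post.mean(0),(post.max(0)+post.min(0))/2,np.ptp(post,axis=0))
    t=(z>.100)&(z<.110)
    for k,m in(('far',t&(x>.70)&(y<.12)&(y>-.04)),('left',t&(x>.575)&(x<.69)&(y>.1)),('right',t&(x>.56)&(x<.69)&(y<-.02)&(y>-.08))):
        l,n=fit(m); print(k,n,'dir',np.degrees(np.arctan2(l[1],l[0])),l[2:],z[m].mean())
    g=(z>.106)&(z<.114)&(x>.43)&(x<.545)&(y>.05)&(y<.16)
    l,n=fit(g);print('gate',n,np.degrees(np.arctan2(l[1],l[0])),l,z[g].mean())
    a=(z>.112)&(z<.13)&(x>.545)&(x<.605)&(y<-.07)&(y>-.11)
    l,n=fit(a);print('arm',n,np.degrees(np.arctan2(l[1],l[0])),l,z[a].mean())
    b=(z>.13)&(x<.42)&(y<-.1);print('bottle',(R[b].max(0)+R[b].min(0))/2,z[b].max())
E
```

```text
top post [ 0.52027285 -0.0852613   0.1973872 ] [ 0.52046433 -0.0859658   0.19801571] [0.02307891 0.0230087  0.00863603]
far 221 dir 85.12118 [0.7116415  0.05013161] 0.10459489565227371
left 165 dir -6.285576 [0.63253176 0.14398782] 0.1044166787436251
right 180 dir -6.014695 [ 0.6242435  -0.05597274] 0.10482984866823032
gate 254 36.66145 [0.80217755 0.59708554 0.4870456  0.1061212 ] 0.10984897119274882
arm 83 5.436268 [ 0.9955022   0.09473848  0.57129276 -0.08043078] 0.12310035492274318
bottle [ 0.38014222 -0.14625141  0.14634914] 0.15654995115390613
side post [ 0.51738907 -0.08813391  0.19631081] [ 0.5173351  -0.08663434  0.19589404] [0.02561197 0.02652232 0.00645792]
far 113 dir 85.090004 [0.70943505 0.04437609] 0.10452640169212706
left 98 dir -6.3985467 [0.63781357 0.13925822] 0.10399676116966713
right 111 dir -7.0038433 [ 0.63444227 -0.06030395] 0.10441465189241893
gate 155 36.653576 [0.80225956 0.5969753  0.48436844 0.10242828] 0.10981176440118663
arm 69 9.198756 [ 0.98713976  0.15985978  0.5643798  -0.08691627] 0.12127772358284032
bottle [ 0.17711783 -0.44234782  0.5325827 ] 0.9350689177259747
```

Box yaw comes out at about -5.6°, the post at (0.519,-0.086) and the hinge at (0.542,0.148). The gate direction of 216.7° means it's open about 0.83 rad. These fit the sizes given. I'll go to a standoff in front of the gate with the fingers shut.

Call:
{"op": "move_arm", "data": {
  "moves": [
    [[0.046,-0.06,0,0,0,-0.1,1],[0.046,-0.06,0,0,0,-0.1,1],[0.046,-0.06,0,0,0,-0.1,1],[0.046,-0.06,0,0,0,-0.1,1],[0.046,-0.06,0,0,0,-0.1,1],[0.046,-0.06,0,0,0,-0.1,1],[0.046,-0.06,0,0,0,-0.1,1],[0.046,-0.06,0,0,0,-0.1,1]]
  ]
}}

```text
clock: 0.77
eef_pos: [0.3247, 0.233, 0.237]
tool_rot: [0.346, 0.938, -0.003, -0.002]
ft_force: [1.4, 0.2, 0.7]
grip_width: -0.0002
```

Call:
{"op": "move_arm", "data": {
  "moves": [
    [[0.048,-0.057,0,0,0,-0.11,1],[0.048,-0.057,0,0,0,-0.11,1],[0.048,-0.057,0,0,0,-0.11,1],[0.048,-0.057,0,0,0,-0.1,1],[0,0,-0.075,0,0,0,1],[0,0,-0.075,0,0,0,1]]
  ]
}}

```text
clock: 1.27
eef_pos: [0.4331, 0.1064, 0.1665]
tool_rot: [0.461, 0.887, 0.003, 0.005]
ft_force: [0.2, -0.8, -0.5]
grip_width: -0.0001
```

```bash
cat >> h.py <<'E'
def st():
    from scipy.spatial.transform import Rotation as Ro
    o=get_obs(); M=Ro.from_quat(o['tool_rot']).as_matrix()
    print('t',round(o['clock'],2),'p',np.round(o['eef_pos'],4),'yang',round(np.degrees(np.arctan2(M[1,1],M[0,1])),1),'z',np.round(M[:,2],3),'F',np.round(o['ft_force'],1),'T',np.round(o['ft_torque'],2),'w',round(o['grip_width'],4),'j',np.round(o['joint_pos'],2))
E
python3 - <<'E'
from h import *
st()
E
```

```text
t 1.27 p [0.4331 0.1064 0.1665] yang 35.1 z [ 0.011  0.    -1.   ] F [ 0.2 -0.8 -0.5] T [0.03 0.05 0.  ] w -0.0001 j [ 0.24  0.18 -0.28  1.1  -0.    1.2 ]
```

Call:
{"op": "move_arm", "data": {
  "moves": [
    [[-0.02,0.024,0,0,0,0.03,1],[0,0,-0.075,0,0,0,1],[0,0,-0.075,0,0,0,1],[0,0,0,0,0,0,1]]
  ]
}}

```text
clock: 1.6
eef_pos: [0.4196, 0.1148, 0.0842]
tool_rot: [0.457, 0.889, -0.001, 0.001]
ft_force: [-1.5, -0.0, 1.2]
grip_width: -0.0001
```

```bash
python3 - <<'E'
from h import *
st();shot('side','s1.png')
E
```

```text
t 1.6 p [0.4196 0.1148 0.0842] yang 35.6 z [ 0.001 -0.003 -1.   ] F [-1.5 -0.   1.2] T [ 0.    0.13 -0.01] w -0.0001 j [ 0.27  0.26 -0.42  0.89 -0.    1.22]
```

View pics/s1.png

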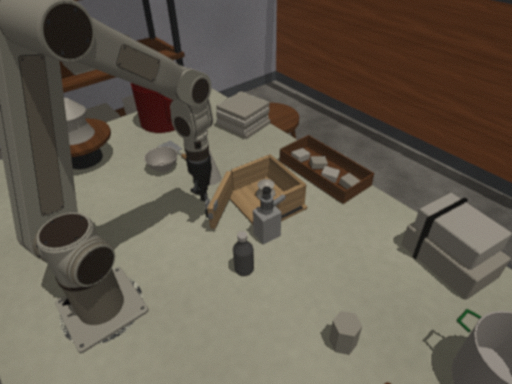

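The fingers at (203,190) are just outside the gate's outer face and clear of the cone. Next I'll work out the arc.

```bash
python3 - <<'E'
import numpy as np
H=np.array([.542,.1476]);prev=None
for g in list(range(48,-1,-4))+[-1,-2]:
    a=np.radians(264.4-g); d=np.array([np.cos(a),np.sin(a)]); n=np.array([-d[1],d[0]])
    p=H+.115*d-.020*n; print(g,p.round(4), 'yang',round(84.4-g,1),'' if prev is None else ((p-prev)/.5).round(4)); prev=p
E
```

```text
48 [0.4376 0.0955] yang 36.4 
44 [0.4415 0.0883] yang 40.4 [ 0.0078 -0.0143]
40 [0.4458 0.0814] yang 44.4 [ 0.0088 -0.0137]
36 [0.4507 0.0749] yang 48.4 [ 0.0097 -0.0131]
32 [0.456  0.0687] yang 52.4 [ 0.0106 -0.0124]
28 [0.4617 0.0629] yang 56.4 [ 0.0114 -0.0116]
24 [0.4678 0.0575] yang 60.4 [ 0.0122 -0.0108]
20 [0.4743 0.0525] yang 64.4 [ 0.0129 -0.0099]
16 [0.4811 0.048 ] yang 68.4 [ 0.0136 -0.009 ]
12 [0.4882 0.044 ] yang 72.4 [ 0.0142 -0.008 ]
8 [0.4955 0.0405] yang 76.4 [ 0.0147 -0.007 ]
4 [0.5031 0.0375] yang 80.4 [ 0.0152 -0.006 ]
0 [0.5109 0.0351] yang 84.4 [ 0.0155 -0.0049]
-1 [0.5128 0.0346] yang 85.4 [ 0.0039 -0.0011]
-2 [0.5148 0.0341] yang 86.4 [ 0.004 -0.001]
```

Call:
{"op": "move_arm", "data": {
  "moves": [
    [[0.018,-0.019,0.002,0,0,0.02,1],[0.018,-0.019,0.002,0,0,0.02,1],[0.008,-0.014,0,0,0,0.13,1],[0.009,-0.014,0,0,0,0.13,1],[0.01,-0.013,0,0,0,0.13,1],[0.011,-0.012,0,0,0,0.13,1]]
  ]
}}

```text
clock: 2.15
eef_pos: [0.4617, 0.0704, 0.099]
tool_rot: [0.314, 0.949, 0.002, 0.004]
ft_force: [-0.6, -0.2, -0.8]
grip_width: 0.0002
```

```bash
python3 - <<'E'
from h import *
st()
E
```

```text
t 2.15 p [0.4617 0.0704 0.099 ] yang 53.4 z [ 0.008  0.002 -1.   ] F [-0.6 -0.2 -0.8] T [0.09 0.13 0.03] w 0.0002 j [ 0.15  0.29 -0.33  0.94  0.    0.79]
```

Call:
{"op": "move_arm", "data": {
  "moves": [
    [[0.009,-0.016,-0.008,0,0,0.11,1],[0.012,-0.013,-0.008,0,0,0.13,1],[0.013,-0.011,-0.008,0,0,0.13,1],[0.014,-0.009,-0.003,0,0,0.13,1],[0.014,-0.008,0,0,0,0.13,1]]
  ]
}}

```text
clock: 2.57
eef_pos: [0.4996, 0.0415, 0.0981]
tool_rot: [0.145, 0.989, 0.006, 0.009]
ft_force: [-2.1, 0.1, 0.1]
grip_width: 0.0
```

```bash
python3 - <<'E'
from h import *
st();c=shot('top','t2.png')
im=cv2.imread('pics/t2.png');cv2.imwrite('pics/t2c.png',cv2.resize(cv2.convertScaleAbs(im[115:255,180:310],alpha=1.5),None,fx=4,fy=4))
E
```

```text
t 2.57 p [0.4996 0.0415 0.0981] yang 73.3 z [ 0.02  0.01 -1.  ] F [-2.1  0.1  0.1] T [ 0.04  0.18 -0.  ] w 0.0 j [ 0.08  0.34 -0.26  0.95  0.01  0.37]
```

View pics/t2c.png

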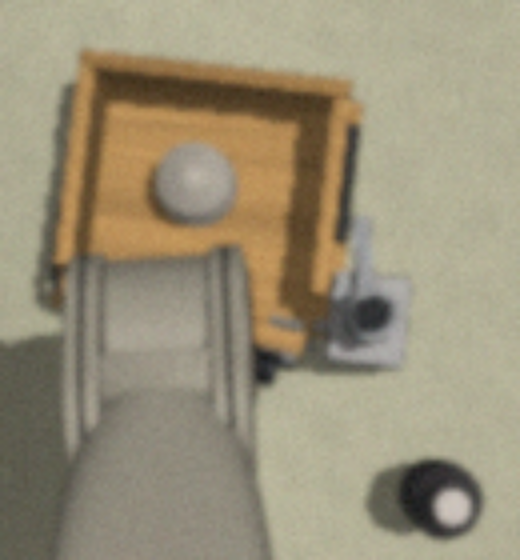

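The gate's free end at (290,335) is now some 8 to 10° from shut, the collar is still parked and the model hasn't moved. I'll lower slightly and push home.

Call:
{"op": "move_arm", "data": {
  "moves": [
    [[0,0,-0.016,0,0,0,1],[0.012,-0.004,-0.008,0,0,0.1,1],[0.012,-0.004,-0.004,0,0,0.1,1],[0.012,-0.002,0,0,0,0.08,1]]
  ]
}}

```text
clock: 2.95
eef_pos: [0.5042, 0.0398, 0.088]
tool_rot: [0.071, 0.997, 0.01, -0.005]
ft_force: [-14.2, -0.8, 8.7]
grip_width: -0.0001
```

```bash
python3 - <<'E'
from h import *
st()
E
```

```text
t 2.95 p [0.5042 0.0398 0.088 ] yang 81.9 z [-0.009  0.021 -1.   ] F [-14.2  -0.8   8.7] T [-0.18  2.69 -0.02] w -0.0001 j [ 0.07  0.38 -0.23  0.97  0.02  0.21]
```

Call:
{"op": "move_arm", "data": {
  "moves": [
    [[0.02,-0.003,-0.002,0,0,0.05,1],[0.02,-0.003,-0.002,0,0,0.03,1],[0.02,-0.003,-0.002,0,0,0,1]]
  ]
}}

```text
clock: 3.2
eef_pos: [0.5045, 0.0385, 0.0854]
tool_rot: [0.049, 0.998, 0.011, -0.034]
ft_force: [-26.4, 3.7, 25.5]
grip_width: -0.0
```

```bash
python3 - <<'E'
from h import *
st()
E
```

```text
t 3.2 p [0.5045 0.0385 0.0854] yang 84.3 z [-0.067  0.026 -0.997] F [-26.4   3.7  25.5] T [ 0.76  4.86 -0.01] w -0.0 j [ 0.06  0.42 -0.17  1.04  0.03  0.16]
```

```bash
python3 - <<'E'
from h import *
for n,(a,b,d,e) in(('side',(130,260,180,310)),('top',(115,255,180,310))):
    c=shot(n,n+'3.png'); im=cv2.imread(f'pics/{n}3.png');cv2.imwrite(f'pics/{n}3c.png',cv2.resize(cv2.convertScaleAbs(im[a:b,d:e],alpha=1.6),None,fx=4,fy=4,interpolation=cv2.INTER_CUBIC)); np.savez(n+'3.npz',**c)
st()
E
```

```text
t 3.3 p [0.5057 0.0382 0.0852] yang 84.3 z [-0.065  0.025 -0.998] F [-22.1   2.1  17.2] T [ 0.43  4.03 -0.03] w -0.0005 j [ 0.06  0.42 -0.17  1.04  0.03  0.16]
```

View pics/side3c.png

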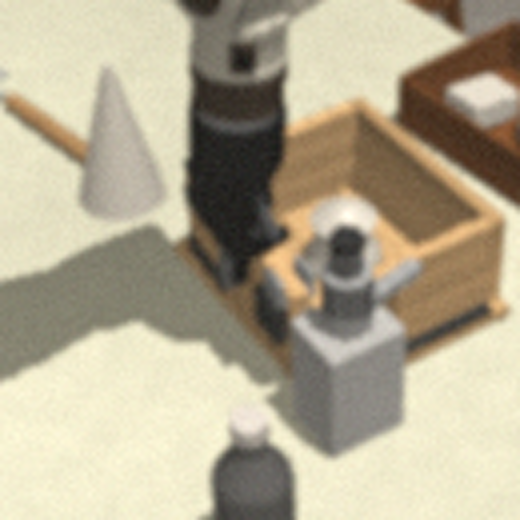

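View pics/top3c.png

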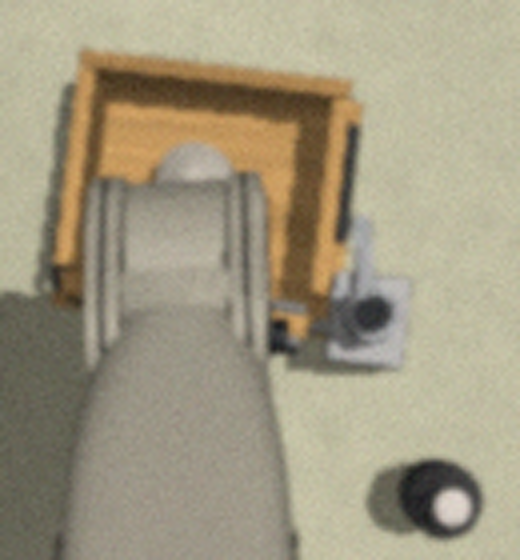

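```bash
python3 - <<'E'
from h import *
for nm in('top','side'):
    R=pts(dict(np.load(nm+'3.npz'))).reshape(-1,3); x,y,z=R.T
    for k,m in(('keeper',(z>.116)&(z<.13)&(x>.48)&(x<.56)&(y<.0)&(y>-.045)),('edge',(z>.106)&(z<.114)&(x>.48)&(x<.56)&(y<.0)&(y>-.045)),('edgehinge',(z>.106)&(z<.114)&(x>.48)&(x<.57)&(y>.07)&(y<.16))):
        r=R[m]; print(nm,k,len(r),r.mean(0).round(4) if len(r) else '')
        if len(r): print(r[np.argsort(r[:,1])][::max(1,len(r)//14)].round(3).tolist())
E
```

```text
top keeper 22 [ 0.52   -0.0262  0.1231]
[[0.526, -0.035, 0.127], [0.53, -0.035, 0.125], [0.499, -0.033, 0.118], [0.502, -0.033, 0.12], [0.526, -0.032, 0.124], [0.53, -0.032, 0.123], [0.499, -0.03, 0.124], [0.502, -0.03, 0.124], [0.526, -0.029, 0.124], [0.529, -0.029, 0.125], [0.499, -0.027, 0.123], [0.502, -0.027, 0.119], [0.527, -0.026, 0.12], [0.529, -0.026, 0.126], [0.502, -0.024, 0.124], [0.527, -0.023, 0.119], [0.529, -0.023, 0.123], [0.529, -0.02, 0.125], [0.529, -0.017, 0.126], [0.532, -0.017, 0.123], [0.529, -0.014, 0.124], [0.532, -0.014, 0.124]]
top edge 43 [ 0.519  -0.0286  0.1092]
[[0.546, -0.045, 0.107], [0.515, -0.039, 0.106], [0.509, -0.036, 0.109], [0.524, -0.036, 0.109], [0.512, -0.033, 0.111], [0.521, -0.032, 0.109], [0.509, -0.03, 0.109], [0.518, -0.029, 0.111], [0.506, -0.027, 0.108], [0.515, -0.026, 0.109], [0.524, -0.026, 0.108], [0.524, -0.023, 0.111], [0.527, -0.02, 0.107], [0.527, -0.017, 0.108], [0.527, -0.014, 0.107]]
top edgehinge 36 [0.5447 0.1423 0.1095]
[[0.54, 0.134, 0.112], [0.537, 0.134, 0.111], [0.55, 0.134, 0.111], [0.54, 0.137, 0.111], [0.55, 0.13
[... 509 characters left out ...]
 [0.498, -0.028, 0.124], [0.496, -0.027, 0.124], [0.525, -0.025, 0.123], [0.528, -0.021, 0.123], [0.524, -0.021, 0.121], [0.498, -0.019, 0.126], [0.503, -0.017, 0.122], [0.528, -0.016, 0.124], [0.526, -0.013, 0.119], [0.504, -0.01, 0.121]]
side edge 67 [ 0.5137 -0.0248  0.11  ]
[[0.512, -0.041, 0.108], [0.513, -0.04, 0.111], [0.526, -0.038, 0.107], [0.507, -0.037, 0.108], [0.52, -0.036, 0.112], [0.523, -0.033, 0.113], [0.508, -0.031, 0.108], [0.514, -0.029, 0.111], [0.523, -0.027, 0.109], [0.525, -0.025, 0.111], [0.524, -0.021, 0.113], [0.496, -0.02, 0.107], [0.499, -0.017, 0.107], [0.513, -0.014, 0.11], [0.499, -0.011, 0.112], [0.513, -0.009, 0.111], [0.514, -0.003, 0.111]]
side edgehinge 0
```

The keeper plates sit midway at about (0.514,-0.026), where shut would be (0.525,-0.025). So the gate is still about 0.06 rad open, on the bevel, and the upward force suggests the gate's top edge is catching a finger. I'll back off, straighten up, and push again higher.

Call:
{"op": "move_arm", "data": {
  "moves": [
    [[-0.03,0,0.01,0,0,0,1],[-0.01,0,0.01,0,0.1,0,1],[0,0,0,0,0,0,1],[0,0,0,0,0,0,1]]
  ]
}}

```text
clock: 3.63
eef_pos: [0.4785, 0.0397, 0.0969]
tool_rot: [0.052, 0.997, 0.009, -0.064]
ft_force: [-0.3, 0.1, -0.1]
grip_width: 0.0001
```

```bash
python3 - <<'E'
from h import *
st()
E
```

```text
t 3.63 p [0.4785 0.0397 0.0969] yang 84.0 z [-0.126  0.025 -0.992] F [-0.3  0.1 -0.1] T [-0.07 -0.11  0.02] w 0.0001 j [ 0.06  0.41 -0.17  1.12  0.03  0.16]
```

Call:
{"op": "move_arm", "data": {
  "moves": [
    [[0,0,0,-0.05,-0.22,0,1],[0,0,0,0,0,0,1],[0,0,0,0,0,0,1]]
  ]
}}

```text
clock: 3.88
eef_pos: [0.4751, 0.0396, 0.092]
tool_rot: [0.053, 0.999, -0.002, -0.008]
ft_force: [0.4, -0.2, 0.6]
grip_width: -0.0001
```

```bash
python3 - <<'E'
from h import *
st()
E
```

```text
t 3.88 p [0.4751 0.0396 0.092 ] yang 83.9 z [-0.015 -0.003 -1.   ] F [ 0.4 -0.2  0.6] T [ 0.01 -0.1  -0.02] w -0.0001 j [ 0.08  0.33 -0.29  0.96 -0.    0.19]
```

Call:
{"op": "move_arm", "data": {
  "moves": [
    [[0.03,-0.002,0.006,0,0,0,1],[0.025,-0.003,0.002,0,0,0,1],[0.04,-0.004,0.002,0,-0.06,0,1],[0.05,-0.005,0.004,0,-0.1,0,1]]
  ]
}}

```text
clock: 4.22
eef_pos: [0.5147, 0.0347, 0.0944]
tool_rot: [0.052, 0.999, 0.001, -0.001]
ft_force: [-102.0, 14.6, 82.9]
grip_width: 0.0004
```

```bash
python3 - <<'E'
from h import *
st()
E
```

```text
t 4.22 p [0.5147 0.0347 0.0944] yang 84.0 z [-0.002  0.002 -1.   ] F [-102.    14.6   82.9] T [ 2.67 19.85  0.06] w 0.0004 j [ 0.07  0.39 -0.2   0.99  0.    0.17]
```

That was a high force, so I'm backing off at once.

Call:
{"op": "move_arm", "data": {
  "moves": [
    [[-0.04,0.004,0,0,0,0,1],[-0.05,0.005,0.01,0,0,0,1],[-0.03,0,0.06,0,0,0,1],[0,0,0.08,0,0,0,1],[0,0,0.08,0,0,0,1],[-0.06,0,0.05,0,0,0,-1],[-0.06,0,0,0,0,0,-1]]
  ]
}}

```text
clock: 4.8
eef_pos: [0.3896, 0.0399, 0.2397]
tool_rot: [0.054, 0.999, 0.002, -0.009]
ft_force: [-0.5, 0.7, -0.5]
grip_width: 0.0238
```

```bash
python3 - <<'E'
from h import *
st()
for n,(a,b,d,e) in(('side',(130,260,180,310)),('top',(115,255,180,310))):
    c=shot(n,n+'4.png'); im=cv2.imread(f'pics/{n}4.png');cv2.imwrite(f'pics/{n}4c.png',cv2.resize(cv2.convertScaleAbs(im[a:b,d:e],alpha=1.6),None,fx=4,fy=4,interpolation=cv2.INTER_CUBIC)); np.savez(n+'4.npz',**c)
    R=pts(c).reshape(-1,3); x,y,z=R.T
    m=(z>.116)&(z<.13)&(x>.48)&(x<.57)&(y<-.012)&(y>-.037); r=R[m]; o=r[r[:,0]<.525]; i=r[r[:,0]>=.525]
    print(n,len(o),o.mean(0) if len(o) else 0,len(i),i.mean(0) if len(i) else 0)
    m=(z>.106)&(z<.114)&(x>.5)&(x<.57)&(y>0)&(y<.13); 
    if m.sum()>20:
        l=cv2.fitLine(R[m][:,:2].astype(np.float32),cv2.DIST_HUBER,0,.001,.001).ravel();print('gate',m.sum(),np.degrees(np.arctan2(l[1],l[0])),l)
    post=R[(z>.192)&(z<.203)&(abs(x-.52)<.03)&(abs(y+.086)<.03)]
    print(n,'post',post.mean(0),(post.max(0)+post.min(0))/2)
E
```

```text
t 4.8 p [0.3896 0.0399 0.2397] yang 83.8 z [-0.017  0.006 -1.   ] F [-0.5  0.7 -0.5] T [-0.02 -0.09 -0.01] w 0.0238 j [ 0.1   0.04 -0.24  1.31  0.01  0.2 ]
side 19 [ 0.50937426 -0.02516792  0.12143293] 12 [ 0.5363426  -0.02489874  0.12104628]
gate 146 82.92728 [0.12312899 0.9923907  0.5328865  0.06279957]
side post [ 0.51719641 -0.08827363  0.19650761] [ 0.51785825 -0.08718657  0.19547961]
top 11 [ 0.51232322 -0.02171136  0.12229335] 15 [ 0.53886917 -0.02444396  0.12277439]
gate 226 83.69368 [0.10984392 0.9939489  0.5352108  0.06453147]
top post [ 0.5204432  -0.08542469  0.19671942] [ 0.52047396 -0.08596791  0.19690775]
```

View pics/side4c.png

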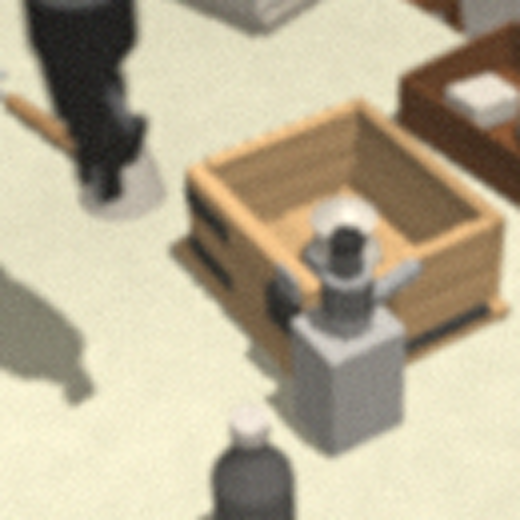

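View pics/top4c.png

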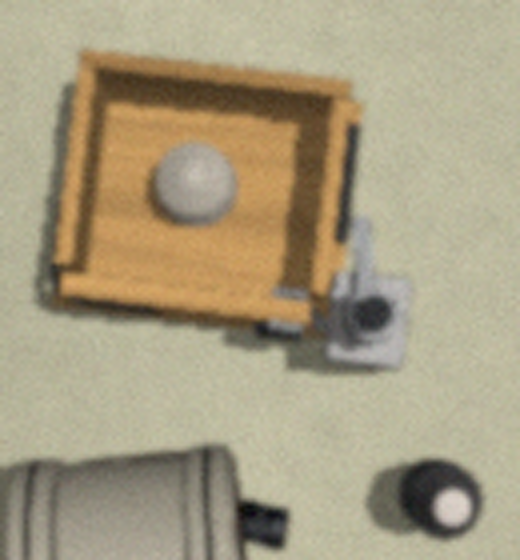

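The gate now looks shut: the keeper midpoint is (0.524,-0.025) against an expected (0.525,-0.025), it stays there with the arm away, and the model is untouched. Next is the collar, starting above the post.

Call:
{"op": "move_arm", "data": {
  "moves": [
    [[0.03,-0.02,0.03,0,0,-0.19,-0.4],[0.052,-0.055,0.025,0,0,-0.19,-0.4],[0.052,-0.055,0.025,0,0,-0.19,-0.4],[0.052,-0.055,0.02,0,0,-0.19,-0.4],[0.05,-0.05,0.01,0,0,-0.18,-0.4],[0,0,0,0,0,0,-0.4]]
  ]
}}

```text
clock: 5.4
eef_pos: [0.5118, -0.0831, 0.2969]
tool_rot: [0.305, 0.952, 0.007, -0.004]
ft_force: [0.4, -0.8, -0.1]
grip_width: 0.0595
```

```bash
python3 - <<'E'
from h import *
st()
E
```

```text
t 5.4 p [ 0.5118 -0.0831  0.2969] yang 54.5 z [-0.004  0.015 -1.   ] F [ 0.4 -0.8 -0.1] T [-0.01 -0.07  0.01] w 0.0595 j [-0.17  0.27  0.18  1.49  0.01  0.45]
```

Call:
{"op": "move_arm", "data": {
  "moves": [
    [[0.014,-0.007,0,-0.03,0,0,-0.4],[0,0,-0.04,0,0,0,-0.4],[0,0,-0.04,0,0,0,-0.4],[0,0,0,0,0,0,-0.4]]
  ]
}}

```text
clock: 5.73
eef_pos: [0.5267, -0.0909, 0.2559]
tool_rot: [0.307, 0.952, -0.0, 0.002]
ft_force: [0.1, 0.2, -0.7]
grip_width: 0.0598
```

```bash
python3 - <<'E'
from h import *
st()
for n,(a,b,d,e) in(('side',(130,260,180,310)),('top',(115,255,180,310))):
    c=shot(n,n+'5.png'); im=cv2.imread(f'pics/{n}5.png');cv2.imwrite(f'pics/{n}5c.png',cv2.resize(cv2.convertScaleAbs(im[a:b,d:e],alpha=1.6),None,fx=4,fy=4,interpolation=cv2.INTER_CUBIC)); np.savez(n+'5.npz',**c)
E
```

```text
t 5.73 p [ 0.5267 -0.0909  0.2559] yang 54.2 z [ 0.004 -0.002 -1.   ] F [ 0.1  0.2 -0.7] T [ 0.03 -0.02 -0.02] w 0.0598 j [-0.17  0.3   0.12  1.39 -0.    0.45]
```

View pics/side5c.png

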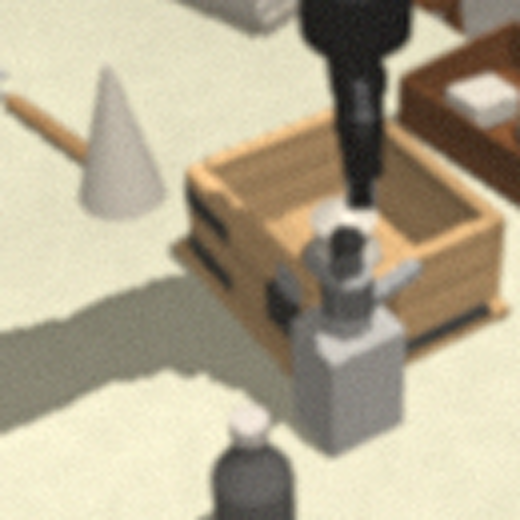

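The open fingers at about (362,205) are just above and beyond the post top at (347,238). The TCP overshot by about 8 mm, so I'll correct it and re-check before going down.

Call:
{"op": "move_arm", "data": {
  "moves": [
    [[-0.015,0.009,0,0,0,0,-0.4],[0,0,0,0,0,0,-0.4],[0,0,0,0,0,0,-0.4]]
  ]
}}

```text
clock: 6.08
eef_pos: [0.5207, -0.0857, 0.2621]
tool_rot: [0.307, 0.952, 0.0, 0.006]
ft_force: [-0.5, -0.2, 0.9]
grip_width: 0.0595
```

```bash
python3 - <<'E'
from h import *
st()
E
```

```text
t 6.08 p [ 0.5207 -0.0857  0.2621] yang 54.3 z [ 0.012 -0.003 -1.   ] F [-0.5 -0.2  0.9] T [0.   0.   0.02] w 0.0595 j [-0.16  0.28  0.11  1.39 -0.    0.46]
```

Call:
{"op": "move_arm", "data": {
  "moves": [
    [[-0.002,0,-0.04,0,0.02,0,-0.4],[-0.001,0,-0.04,0,0,0,-0.4],[0,0,-0.04,0,0,0,-0.4],[0,0,0,0,0,0,-0.4]]
  ]
}}

```text
clock: 6.42
eef_pos: [0.5219, -0.0851, 0.2071]
tool_rot: [0.306, 0.952, -0.0, 0.008]
ft_force: [-0.3, -0.7, -0.4]
grip_width: 0.06
```

```bash
python3 - <<'E'
from h import *
st()
E
```

```text
t 6.42 p [ 0.5219 -0.0851  0.2071] yang 54.4 z [ 0.015 -0.005 -1.   ] F [-0.3 -0.7 -0.4] T [-0.05  0.09 -0.01] w 0.06 j [-0.16  0.3  -0.    1.25 -0.    0.46]
```

Call:
{"op": "move_arm", "data": {
  "moves": [
    [[-0.006,-0.003,-0.035,0,0.03,0,-0.4],[-0.001,0,-0.035,0,0.01,0,-0.4],[-0.001,0,-0.025,0,0,0,-0.4],[0,0,0,0,0,0,-0.4]]
  ]
}}

```text
clock: 6.75
eef_pos: [0.5204, -0.0865, 0.1647]
tool_rot: [0.305, 0.952, -0.003, 0.002]
ft_force: [-1.4, -0.2, -0.1]
grip_width: 0.0598
```

```bash
python3 - <<'E'
from h import *
st()
E
```

```text
t 6.75 p [ 0.5204 -0.0865  0.1647] yang 54.4 z [ 0.003 -0.007 -1.   ] F [-1.4 -0.2 -0.1] T [ 0.04 -0.   -0.06] w 0.0598 j [-0.16  0.34 -0.07  1.16 -0.01  0.46]
```

Call:
{"op": "move_arm", "data": {
  "moves": [
    [[-0.002,0,-0.03,0.01,0,0,-0.4],[0,0,-0.016,0,0,0,-0.4],[0,0,0,0,0,0,-0.4]]
  ]
}}

```text
clock: 7.0
eef_pos: [0.5223, -0.0866, 0.1463]
tool_rot: [0.305, 0.952, 0.0, 0.005]
ft_force: [0.7, 1.0, 0.4]
grip_width: 0.0598
```

```bash
python3 - <<'E'
from h import *
st()
for n,(a,b,d,e) in(('side',(130,260,180,310)),('top',(115,255,180,310))):
    c=shot(n,n+'6.png'); im=cv2.imread(f'pics/{n}6.png');cv2.imwrite(f'pics/{n}6c.png',cv2.resize(cv2.convertScaleAbs(im[a:b,d:e],alpha=1.6),None,fx=4,fy=4,interpolation=cv2.INTER_CUBIC))
E
```

```text
t 7.0 p [ 0.5223 -0.0866  0.1463] yang 54.5 z [ 0.01  -0.003 -1.   ] F [0.7 1.  0.4] T [-0.02  0.01  0.01] w 0.0598 j [-0.16  0.35 -0.1   1.11 -0.    0.46]
```

View pics/side6c.png

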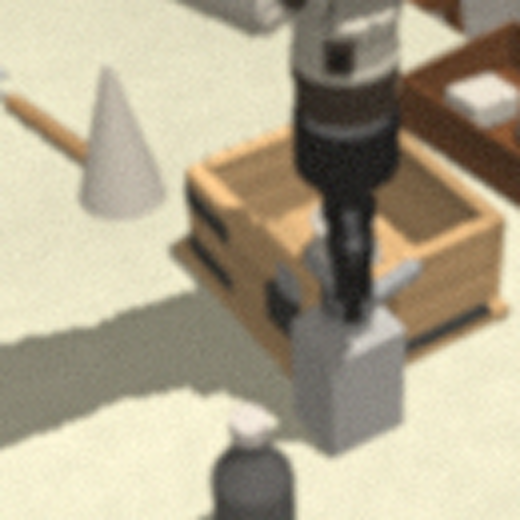

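The fingers straddle the collar at (345,260) and sit above the arm. I'll lower 4 mm more and grip.

Call:
{"op": "move_arm", "data": {
  "moves": [
    [[-0.006,0,-0.01,0,0.02,0,-0.4],[0,0,0,0,0,0,0],[0,0,0,0,0,0,1],[0,0,0,0,0,0,1],[0,0,0,0,0,0,1]]
  ]
}}

```text
clock: 7.52
eef_pos: [0.5215, -0.0868, 0.1453]
tool_rot: [0.305, 0.952, -0.001, 0.003]
ft_force: [0.4, -0.2, -1.7]
grip_width: 0.0385
```

```bash
python3 - <<'E'
from h import *
st()
E
```

```text
t 7.52 p [ 0.5215 -0.0868  0.1453] yang 54.5 z [ 0.005 -0.004 -1.   ] F [ 0.4 -0.2 -1.7] T [-0.04 -0.06 -0.05] w 0.0385 j [-0.16  0.35 -0.1   1.11 -0.    0.46]
```

It's gripped at 39 mm with hardly any side force, so the centring is good. Lifting about 18 mm.

Call:
{"op": "move_arm", "data": {
  "moves": [
    [[0,0,0.012,0,0,0,1],[0,0,0.012,0,0,0,1],[0,0,0.012,0,0,0,1],[0,0,0.004,0,0,0,1]]
  ]
}}

```text
clock: 7.85
eef_pos: [0.5215, -0.0868, 0.1639]
tool_rot: [0.305, 0.952, -0.001, 0.002]
ft_force: [2.8, -0.6, -8.9]
grip_width: 0.0386
```

```bash
python3 - <<'E'
from h import *
st()
E
```

```text
t 7.85 p [ 0.5215 -0.0868  0.1639] yang 54.5 z [ 0.003 -0.003 -1.   ] F [ 2.8 -0.6 -8.9] T [-0.06 -0.62 -0.01] w 0.0386 j [-0.16  0.34 -0.07  1.16 -0.    0.46]
```

It's up 18.6 mm with an 8.9 N downward pull, which fits the spring. Turning anticlockwise.

Call:
{"op": "move_arm", "data": {
  "moves": [
    [[0,0,0,0,0,0.12,1],[0,0,0,0,0,0.2,1],[0,0,0,0,0,0.2,1],[0,0,0,0,0,0.2,1],[0,0,0,0,0,0.2,1]]
  ]
}}

```text
clock: 8.27
eef_pos: [0.5215, -0.0865, 0.1632]
tool_rot: [0.059, 0.998, -0.0, 0.001]
ft_force: [2.7, -0.7, -8.6]
grip_width: 0.0384
```

```bash
python3 - <<'E'
from h import *
st()
E
```

```text
t 8.27 p [ 0.5215 -0.0865  0.1632] yang 83.3 z [ 0.002 -0.001 -1.   ] F [ 2.7 -0.7 -8.6] T [-0.11 -0.72 -0.03] w 0.0384 j [-0.16  0.34 -0.07  1.16 -0.   -0.05]
```

Call:
{"op": "move_arm", "data": {
  "moves": [
    [[0,0,0.001,0,0,0.2,1],[0,0,0,0,0,0.2,1],[0,0,0,0,0,0.2,1],[0,0,0,0,0,0.2,1],[0,0,0,0,0,0.2,1],[0,0,0,0,0,0.2,1],[0,0,0,0,0,0,1]]
  ]
}}

```text
clock: 8.85
eef_pos: [0.5216, -0.0862, 0.1617]
tool_rot: [-0.269, 0.963, 0.001, -0.0]
ft_force: [2.3, -0.5, -7.8]
grip_width: 0.0384
```

```bash
python3 - <<'E'
from h import *
st()
for n,(a,b,d,e) in(('side',(130,260,180,310)),('top',(115,255,180,310))):
    c=shot(n,n+'7.png'); im=cv2.imread(f'pics/{n}7.png');cv2.imwrite(f'pics/{n}7c.png',cv2.resize(cv2.convertScaleAbs(im[a:b,d:e],alpha=1.6),None,fx=4,fy=4,interpolation=cv2.INTER_CUBIC)); np.savez(n+'7.npz',**c)
    R=pts(c).reshape(-1,3); x,y,z=R.T
    m=(z>.134)&(z<.150)&(x>.49)&(x<.59)&(y>-.05)&(y<.01); print(n,m.sum())
    if m.sum()>5:
        print(R[m].round(3).tolist()[::max(1,m.sum()//25)]); r=R[m]; print(r.mean(0))
E
```

```text
t 8.85 p [ 0.5216 -0.0862  0.1617] yang 121.3 z [-0.     0.001 -1.   ] F [ 2.3 -0.5 -7.8] T [-0.13 -0.75  0.06] w 0.0384 j [-0.16  0.35 -0.07  1.16  0.   -0.71]
side 0
top 54
[[0.549, -0.014, 0.14], [0.546, -0.014, 0.142], [0.547, -0.02, 0.138], [0.546, -0.026, 0.142], [0.544, -0.014, 0.139], [0.544, -0.02, 0.139], [0.544, -0.026, 0.135], [0.544, -0.032, 0.138], [0.54, -0.011, 0.142], [0.541, -0.017, 0.139], [0.541, -0.023, 0.139], [0.541, -0.029, 0.138], [0.541, -0.035, 0.137], [0.541, -0.041, 0.143], [0.537, -0.011, 0.139], [0.537, -0.017, 0.141], [0.537, -0.023, 0.141], [0.538, -0.029, 0.138], [0.538, -0.035, 0.138], [0.538, -0.041, 0.137], [0.535, -0.023, 0.138], [0.534, -0.029, 0.143], [0.535, -0.035, 0.141], [0.535, -0.041, 0.139], [0.532, -0.032, 0.14], [0.532, -0.038, 0.139], [0.529, -0.038, 0.138]]
[ 0.53924195 -0.02692372  0.13938801]
```

View pics/side7c.png

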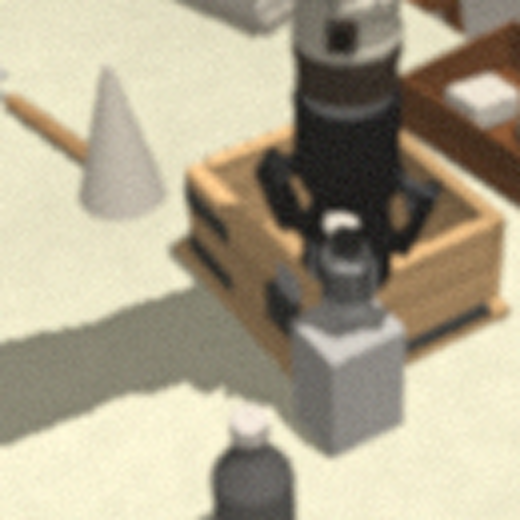

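View pics/top7c.png

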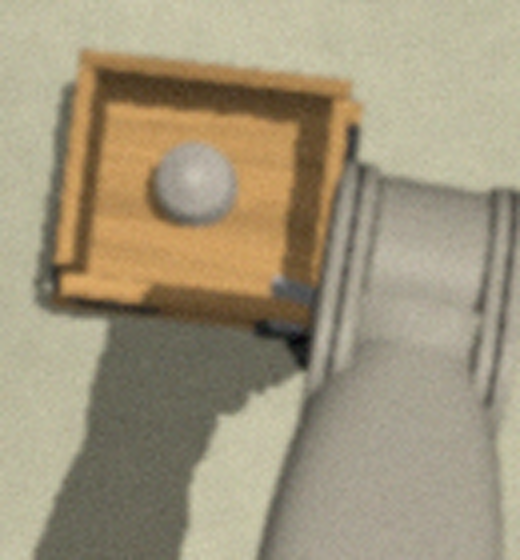

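The arm now lies at about 72.5° and the slot is at about 85°, so roughly 12° is left.

Call:
{"op": "move_arm", "data": {
  "moves": [
    [[0,0,0.005,0,0,0.14,1],[0,0,0.002,0,0,0.14,1],[0,0,0,0,0,0.13,1],[0,0,0,0,0,0,1]]
  ]
}}

```text
clock: 9.28
eef_pos: [0.5215, -0.0861, 0.1647]
tool_rot: [-0.369, 0.93, 0.001, -0.0]
ft_force: [2.2, 0.0, -9.5]
grip_width: 0.0386
```

```bash
python3 - <<'E'
from h import *
st()
for n,(a,b,d,e) in(('side',(130,260,180,310)),('top',(115,255,180,310))):
    c=shot(n,n+'8.png'); im=cv2.imread(f'pics/{n}8.png');cv2.imwrite(f'pics/{n}8c.png',cv2.resize(cv2.convertScaleAbs(im[a:b,d:e],alpha=1.6),None,fx=4,fy=4,interpolation=cv2.INTER_CUBIC)); np.savez(n+'8.npz',**c)
    R=pts(c).reshape(-1,3); x,y,z=R.T
    m=(z>.134)&(z<.150)&(x>.49)&(x<.59)&(y>-.045)&(y<.01); print(n,m.sum())
    if m.sum()>5:
        r=R[m]
        for lo in np.arange(-.045,0,.006):
            q=r[(r[:,1]>=lo)&(r[:,1]<lo+.006)]
            if len(q): print(lo.round(3),len(q),q[:,0].min().round(4),q[:,0].max().round(4),q[:,0].mean().round(4),q[:,1].mean().round(4),'z',q[:,2].mean().round(4))
    m=(z>.116)&(z<.13)&(x>.48)&(x<.57)&(y<-.012)&(y>-.037); r=R[m]; o=r[r[:,0]<.525]; i=r[r[:,0]>=.525]
    print(n,len(o),o.mean(0) if len(o) else 0,len(i),i.mean(0) if len(i) else 0)
E
```

```text
t 9.28 p [ 0.5215 -0.0861  0.1647] yang 133.3 z [-0.002  0.002 -1.   ] F [ 2.2  0.  -9.5] T [-0.09 -0.75 -0.04] w 0.0386 j [-0.16  0.34 -0.06  1.17  0.   -0.92]
side 15
-0.033 2 0.5163 0.518 0.5171 -0.0305 z 0.142
-0.027 3 0.5163 0.5202 0.5184 -0.0257 z 0.1429
-0.021 6 0.5178 0.5275 0.5228 -0.0185 z 0.1419
-0.015 3 0.5189 0.5218 0.5203 -0.0133 z 0.142
-0.009 1 0.5264 0.5264 0.5264 -0.009 z 0.1413
side 17 [ 0.50925522 -0.0254475   0.12212109] 0 0
top 56
-0.045 3 0.5258 0.5317 0.5287 -0.0411 z 0.1419
-0.039 10 0.5196 0.5315 0.5256 -0.0367 z 0.1423
-0.033 10 0.5193 0.5315 0.5254 -0.0307 z 0.1434
-0.027 10 0.5195 0.5314 0.5255 -0.0247 z 0.141
-0.021 9 0.5221 0.5343 0.5276 -0.0185 z 0.143
-0.015 10 0.5221 0.5343 0.5282 -0.0127 z 0.1435
-0.009 4 0.5223 0.5314 0.5268 -0.0082 z 0.1406
top 11 [ 0.51226468 -0.02171808  0.12366392] 14 [ 0.53903311 -0.02411023  0.1238069 ]
```

View pics/top8c.png

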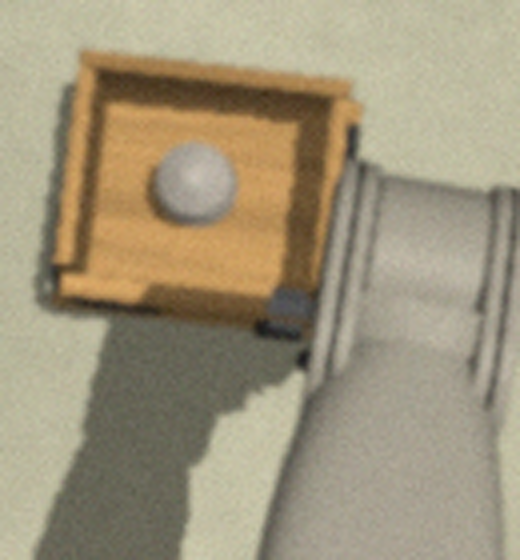

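Arm centre at y=-0.0247 is x=0.5257 and the middle of the keepers is x=0.5256, so they're aligned. Lowering.

Call:
{"op": "move_arm", "data": {
  "moves": [
    [[0,0,-0.01,0,0,0,1],[0,0,-0.01,0,0,0,1],[0,0,-0.01,0,0,0,1],[0,0,-0.008,0,0,0,1],[0,0,0,0,0,0,1]]
  ]
}}

```text
clock: 9.8
eef_pos: [0.5216, -0.0861, 0.1454]
tool_rot: [-0.365, 0.931, 0.001, 0.0]
ft_force: [1.3, 0.7, -1.8]
grip_width: 0.0384
```

```bash
python3 - <<'E'
from h import *
st()
E
```

```text
t 9.8 p [ 0.5216 -0.0861  0.1454] yang 132.8 z [-0.     0.001 -1.   ] F [ 1.3  0.7 -1.8] T [ 0.01 -0.32  0.03] w 0.0384 j [-0.16  0.36 -0.09  1.12  0.   -0.91]
```

It's back at the starting height, with the same small residual force as before the lift. Releasing and withdrawing straight up.

Call:
{"op": "move_arm", "data": {
  "moves": [
    [[0,0,0,0,0,0,-0.3],[0,0,0,0,0,0,-0.3],[0,0,0,0,0,0,-0.3],[0,0,0.02,0,0,0,-0.3],[0,0,0.03,0,0,0,-0.3],[0,0,0.04,0,0,0,-0.3]]
  ]
}}

```text
clock: 10.3
eef_pos: [0.5185, -0.0858, 0.1915]
tool_rot: [-0.364, 0.931, 0.002, -0.003]
ft_force: [0.1, -0.6, 0.4]
grip_width: 0.0558
```

```bash
python3 - <<'E'
from h import *
st()
E
```

```text
t 10.3 p [ 0.5185 -0.0858  0.1915] yang 132.7 z [-0.007  0.002 -1.   ] F [ 0.1 -0.6  0.4] T [-0.04  0.01  0.04] w 0.0558 j [-0.16  0.32 -0.02  1.24  0.   -0.91]
```

Call:
{"op": "move_arm", "data": {
  "moves": [
    [[0,0,0.06,0,0,0,-0.3],[0,0,0.07,0,0,0,-0.3],[0,0,0.06,0,0,0,-0.3],[-0.07,0.03,0.02,0,0,0,-0.3],[-0.07,0.04,0,0,0,0,-0.3],[-0.07,0.04,0,0,0,0,-0.3],[-0.04,0.03,0,0,0,0,-0.3],[0,0,0,0,0,0,-0.3]]
  ]
}}

```text
clock: 10.97
eef_pos: [0.3929, -0.0154, 0.3144]
tool_rot: [-0.362, 0.932, -0.002, 0.006]
ft_force: [-0.2, -0.8, 0.1]
grip_width: 0.0555
```

```bash
python3 - <<'E'
from h import *
st()
for n,(a,b,d,e) in(('side',(130,260,180,310)),('top',(115,255,180,310))):
    c=shot(n,n+'9.png'); im=cv2.imread(f'pics/{n}9.png');cv2.imwrite(f'pics/{n}9c.png',cv2.resize(cv2.convertScaleAbs(im[a:b,d:e],alpha=1.6),None,fx=4,fy=4,interpolation=cv2.INTER_CUBIC))
    R=pts(c).reshape(-1,3); x,y,z=R.T
    m=(z>.116)&(z<.14)&(x>.5)&(x<.55)&(y>-.055)&(y<.0); r=R[m]
    l=cv2.fitLine(r[:,:2].astype(np.float32),cv2.DIST_HUBER,0,.001,.001).ravel()
    a=r[(abs(r[:,0]-.525)<.004)&(r[:,1]<-.01)]
    print(n,len(r),r.mean(0),'arm z',a[:,2].mean() if len(a) else 0,'max',r[:,2].max(),np.degrees(np.arctan2(l[1],l[0])))
E
```

```text
t 10.97 p [ 0.3929 -0.0154  0.3144] yang 132.5 z [ 0.013  0.    -1.   ] F [-0.2 -0.8  0.1] T [0.01 0.02 0.01] w 0.0555 j [-0.04 -0.01 -0.09  1.47  0.   -0.78]
side 78 [ 0.52143859 -0.02798187  0.12188071] arm z 0.12302554757551876 max 0.1261422608761864 81.021675
top 100 [ 0.52619135 -0.02939853  0.12294249] arm z 0.12209429371814313 max 0.1287822126672824 84.67245
```

View pics/side9c.png

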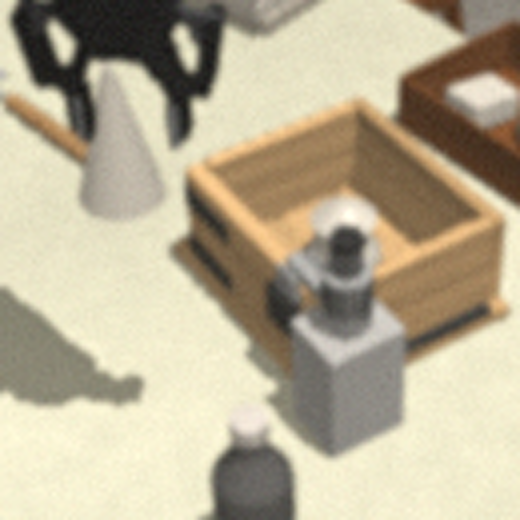

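View pics/top9c.png

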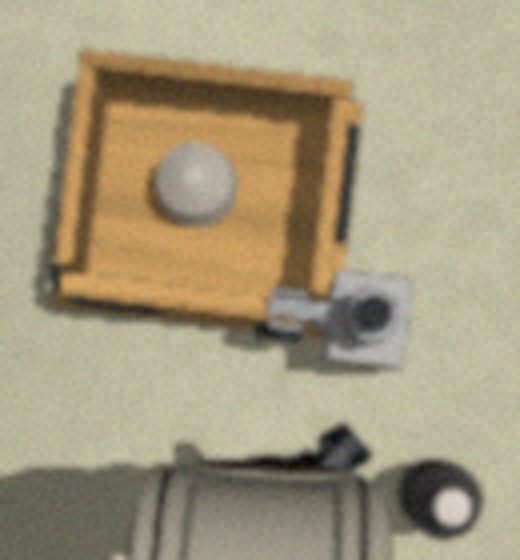

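The arm lies between the keepers at (290,308) in the top crop. Its top is about 123 mm above the bench, where fully down would be 123.5 mm. The gate is shut, the model and bystanders are in place, and the robot is clear, so I'm handing in.

```bash
python3 -c "
from workcell import *
print(job_done())"
```

```text
the job is handed in; nothing more can be done
None
```

The box looks ready for the pour and the job is handed in, but one push on the gate may have broken the 120 N wrist-force limit. `job_done()` gave no verdict, so I don't know whether that counts as a failure.

**What I did:** I pushed the gate shut with closed fingers, then gripped the collar and lifted it about 18 mm. I turned it about 78° anticlockwise, lowered it back to its starting height, released it and moved clear. The robot's clock stood at about 11 s.

**Last checks, from the cameras:**
- **Gate:** the middle of the slot measured (0.524, -0.025) m, against an expected (0.525, -0.025) m for a shut gate. It stayed there with nothing touching it.
- **Latch:** I couldn't see the bolt itself. I take it to be in, because the gate was pushed to its stop and didn't spring back.
- **Collar arm:** it lies between the keeper plates, in line with the slot (84.7° measured from the top camera, about 84.4° to 85° expected). The side camera's rougher fit gave 81°. Its top is 122 to 123 mm above the bench, against 123.5 mm when fully down.
- **Model and bystanders:** the model, cone and bottle stand upright where they were. The bowl, prism and spatula were outside my last close-up views, but the gripper stayed well away from them.

**What went wrong:**
- **First push:** it stalled about 0.06 rad short of shut, at 26 N.
- **Second push:** I pushed too hard into the end stop. The reading was about 102 N sideways plus 83 N upward, roughly 132 N together, before I backed off.

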